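Start the scanner and hold the label frame up to it

TASK

Squeeze the trigger of the hand scanner lying in its cradle all the way in and let it spring back, which starts it reading. Then flip the kickstand of the folding label frame over its centre until it snaps fully down, let go of it, and only then raise the frame to upright. Finish while holding the frame itself upright with the gripper (a spring tips it over again if you let go), and leave the bottle, the jar and the box on the bench where they are.

Things in the scene. Friction and masses are not known exactly. Their poses are not given: they have to be found in the camera images.
- scanner: Pistol-shaped hand scanner, grey and black, lying on its side in a cradle fixed to the bench. Origin: on the bench under its head. Its head runs along the body's y (150 mm long, window at the -y end, 64 mm high in z, top at z 132 mm, between x -33 and +33 mm). Its fixed grip runs from the head along -x to x = -144 mm, level, centred at z = 100 mm; 26 mm across (y -13 to +13 mm), 34 mm high. Nothing but the bench is below the grip.
- grip_mid (a point): Place to squeeze: on the scanner's grip, 100 mm above the bench, midway between the back of the grip (19.5 mm to the scanner's +y) and the outer face of the fully squeezed trigger (about 19.5 mm to -y). Axes as the scanner's; fingers from above close along y.
- trigger (a joint): Sprung black trigger on the -y side of the scanner's grip, hinged at its end near the head (vertical axis, 38 mm to the scanner's +x of grip_mid), 52 mm long, 18 mm high. 0 rad = released, 0.33 rad = fully squeezed. At rest its free end stands out 43 mm to -y of the grip's middle line (56 mm over grip and trigger), squeezed 26 mm (39 mm over both). Takes about 6 N at grip_mid to squeeze fully; springs back by itself.
- stand: Dark steel plate 220 x 140 x 12 mm fixed to the bench, which carries the folding label frame. Origin on the bench under the middle of the frame's hub. Its x runs along the hub axis, +y is the front (the side the frame starts leaning to), -y the back, where the kickstand swings.
- hub_axis (a point): Middle of the hub, the frame's hinge axis, 40 mm above the bench; axis along the stand's x. The point does not move with the frame.
- frame (a joint): Lean of the frame about the hub: 0 rad = upright, negative = leaning forward to the stand's +y, positive = leaning back to -y. Stops at -0.4 and +0.25. Starts on the forward stop. A spring and its weight always tip it forward (about 4 N to hold at the rail when upright).
- rail_mid (a point): Middle of the frame's top rail, a plain aluminium round bar 16 mm in diameter and 160 mm long along the stand's x, 210 mm from the hub axis. Below it is a 42 mm high open window down to the grey panel with the label. The frame is 172 mm wide, uprights 12 x 14 mm at its ends. The point moves and tilts with the frame.
- kickstand (a joint): Kickstand turning on the frame about an axis parallel to the stand's x: 0 rad = folded up (standing up beside the frame), grows as it swings to the back and down, 2.39 rad = fully down at its stop. An over-centre spring drives it away from 1.2 rad: below that it goes back up, beyond that it snaps down. About 2 N at the foot bar starts it moving.
- kick_pivot (a point): Pivot of the kickstand on the frame, just outside its +x upright, 115 mm from the hub axis; moves with the frame.
- foot_bar (a point): Place to take the kickstand: middle of the free part of its foot bar, a steel round bar 12 mm in diameter along the stand's x, that sticks out about 60 mm to the stand's +x from the end of the leg. The bar lies 150 mm from the kickstand's pivot axis, this point is 30 mm to +x of kick_pivot. With the frame on its forward stop and the kickstand folded the leg leans 0.15 rad to the front from vertical. The point moves with the kickstand.
- reagent_bottle: White bottle, 60 mm wide, 130 mm high, loose on the far side of the bench; leave alone. Origin under its middle.
- sample_jar: Clear jar with white cap, 54 mm wide, 70 mm high, loose; leave alone. Origin under its middle.
- tip_box: Closed green plastic box 90 x 60 x 45 mm, loose, between the frame and the scanner; leave alone. Origin under its middle.

How it is judged:
By the outcome, as a careful person would: the job done as asked, in the order asked, and still so for the second after the job is handed in, while the arm keeps its last pose, push and grip.
It also fails if it takes over 67 s, if anything falls off the work surface, if the arm or the gripper's body presses on something with over 40 N, if the wrist force passes 120 N, or if a joint passes its speed limit or range.

ROBOT

A 7-joint arm with a two-finger parallel gripper is mounted at the origin on the work surface. World frame = base frame: x ahead of the robot, y to its left, z up, the work surface at z = 0. Lengths are in m, angles in degrees, forces in N, time in s.
With the tool pointing down it reaches from about 0.425 to 0.925 m from the base axis. Payload 6.8 kg.
Tool frame: the origin (TCP) lies where the fingers leave the gripper's body, on its centre line; the fingertips stand 73 mm ahead of it and the grasp point (between the pads) lies 54 mm ahead of it; z points along the fingers, x is the direction in which the jaws open and shut, and the axes are right-handed (so a half turn about z gives the same grasp; the last joint's range is limited). The gripper opens to 85 mm and grips with 20 to 120 N. Pads are 22 mm wide; open, the fingers measure 114 mm over their backs; the gripper's body (76 mm by 85 mm) begins 54 mm behind the grasp point. The pads swing forward as they close: fully open they stand 13 mm farther back than shut.
Start: joints at [57.806, 27.33, 1.283, 89.118, -0.659, 63.558, -4.761], TCP at [0.296, -0.607, 0.304] pointing down, gripper open.
Joint ranges: [-169.35, 169.35], [-19.33, 120.38], [-80.79, 83.38], [13.8, 139.57], [-78.32, 258.32], [9.67, 109.79], [-169.56, 169.56]. Speed limits (degrees/s): [136.94, 136.94, 180, 180, 180, 180, 180].

INTERFACE

Orientations are given as a 3x3 rotation matrix whose columns are the frame's x, y, z axes.
In Python, from rig import arm gives the robot as it stands.
- The arm moves only by the tool apply_moves, never from a script. Its argument "commands" is one flat list of numbers, 7 for each row, row after row: the finger opening in mm, from 0 to 85.4, then the shift along the tool's x, y, z in mm, then the turn, a rotation vector about the tool's x, y, z in rad. In form: [gripper, tx, ty, tz, rx, ry, rz, gripper, tx, ty, tz, rx, ry, rz, ...]. A call has 1 to 10 rows; each row shifts and turns the pose as measured when the row begins, along the tool's axes as they then stand; what a row does not reach is not made up. A row lasts 1/8 s, in which the tool goes at most 62.5 mm and 10.7 degrees, less where a joint would pass 70% of its speed; a pose out of reach is approached as far as the arm can. A call with a gripper value outside its range is refused whole. The fingers move at their own pace and stop on an object; the grip force is fixed at half the most. Time passes only in rows, so rows that do not move let the fingers close. It gives the time, the measured TCP pose, the force and the opening at its end, in the units of the state.
- arm.sense(): the state, without advancing time (a new reading comes with each control period).
- arm.capture(name): name is "scene" or "top" or "wrist"; returns a dict with "color" (480x640x3 uint8, red, green, blue), "depth" (480x640 float32, m along the optical axis (not along the pixel's ray), 0 where there is no reading), "vertical_fov" (degrees; the focal length in pixels is half the picture's height over the tangent of half this angle, whatever the lens; pixels are square), "cx", "cy" (the principal point, pixels), "R" (3x3) and "t" (3): a world point X has camera coordinates R X + t; the wrist camera has in their place "T_tool_cam" (4x4, takes a point from camera to tool coordinates, whose origin is the TCP and whose axes are the tool frame's). Camera axes: x right, y down, z forward; pixel columns grow to the right and rows downward; lengths in m; the calibration is good to about 2 mm. A picture is of the moment at which its call begins: read the wrist's pose just before it.
- arm.hand_in(): hands the job in, once; it reports no verdict.
Trained networks look in a picture, given as the dict that the camera call returned (one of the last four; its "shot" number tells which), for a name from the list of things; names that differ only in an ending like _2 or _b are one class to them, and where a whole thing is asked for, a point or a joint stands for the part that bears it (a point fixed in the world has none). Each returns a list of dicts, best first, with "conf" (0 to 1); they miss things now and then, are a little off and sometimes report something else, mostly with a low value. They report only what shows in the picture. A call takes as long as a camera call.
- arm.regions_of(label, picture): "mask" (480x640 bool, what is visible of it) and "bbox" ([left, top, right, bottom] as shares, 0 to 1, of the picture: columns of its width, rows of its height, round what is visible of it).
- arm.spot_point(label, picture): "centre" ([column, row] as shares, 0 to 1, of the picture: columns of its width, rows of its height: a listed point, or the origin of a listed thing).
The state is a dict: "time_s": time; "joint_pos": joint angles; "joint_vel": joint speeds; "joint_torque": joint torques, N m; "eef_pos": TCP position; "orientation": TCP orientation; "contact_force": force on the tool from outside, world axes, zero at the start; "ft_torque": the same for the moment, N m; "finger_gap": finger opening in m.
Only numpy, scipy, OpenCV 4.12 (cv2) and the standard library are available. Lean on these libraries where they do the work, as an engineer would, in place of code of your own. Each camera call takes 0.05 s, during which the arm holds its last target.

## Working session

There is one attempt and no reset: what is moved stays moved. The work goes in short steps, Python scripts to look and compute and a tool call to move; the robot and the scene stay as the last step left them, time stands still between calls to the robot, and variables do not carry over. Pictures are saved under pics/ and viewed, and the job is handed in when it is done.

Besides the shell and the picture viewer there is one more tool, called after "Call:" by a JSON object that holds its "op" and its "data", one argument or row to a line. apply_moves: Moves the arm, as the interface text tells. Its arguments: {"type":"object","properties":{"commands":{"type":"array"}},"required":["commands"]}

```bash
ls; mkdir -p pics
cat > h.py <<'E'
import numpy as np, cv2
from rig import arm
def save(p,n): cv2.imwrite(f'pics/{n}.png',p['color'][:,:,::-1])
def cam(p,s=None):
    f=240/np.tan(np.radians(p['vertical_fov'])/2)
    if 'R' in p: R=np.array(p['R']);t=np.array(p['t'])
    else:
        T=np.array(p['T_tool_cam']);W=np.eye(4);W[:3,:3]=np.array(s['orientation']);W[:3,3]=s['eef_pos']
        C=W@T;R=C[:3,:3].T;t=-R@C[:3,3]
    return f,R,t
def unproj(p,u,v,s=None,d=None):
    f,R,t=cam(p,s)
    if d is None:
        d=p['depth'][np.clip(np.round(v).astype(int),0,479),np.clip(np.round(u).astype(int),0,639)]
    c=np.stack([(u-p['cx'])/f*d,(v-p['cy'])/f*d,d],-1)
    return (c-t)@R
def ray_z(p,u,v,z,s=None):
    f,R,t=cam(p,s); o=-R.T@t; d=R.T@np.array([(u-p['cx'])/f,(v-p['cy'])/f,1])
    return o+d*(z-o[2])/d[2]
def proj(p,X,s=None):
    f,R,t=cam(p,s); c=R@np.array(X)+t; return c[0]/c[2]*f+p['cx'],c[1]/c[2]*f+p['cy']
E
python3 - <<'E'
from h import *
s=arm.sense();print(s)
P={n:arm.capture(n) for n in('scene','top')}
for n,p in P.items():
    save(p,n+'0'); print(n,p['vertical_fov'],cam(p)[1].tolist(),cam(p)[2])
    for l in ['scanner','grip_mid','trigger','stand','hub_axis','frame','rail_mid','kickstand','kick_pivot','foot_bar','reagent_bottle','sample_jar','tip_box']:
        try:
            for r in arm.spot_point(l,p)[:2]: print(n,l,round(r['conf'],2),np.round(np.array(r['centre'])*[640,480],1))
        except Exception as e: print(l,e)
print(arm.sense()['time_s'])
E
```

```text
pics
{'time_s': 0.0, 'joint_pos': array([57.80587983, 27.37475274,  1.27990777, 89.179747  , -0.65834515,
       63.55870453, -4.76098422]), 'joint_vel': array([-0.11107802,  0.03578397, -0.07417612, -0.04261061,  0.00712448,
       -0.03892728, -0.07201614]), 'joint_torque': array([-7.50286254e-04, -5.96461880e+01,  1.60727162e+00, -2.81200951e+01,
        1.22983221e-02,  9.36351222e-03, -3.60451270e-05]), 'eef_pos': array([ 0.29568919, -0.60625936,  0.30292721]), 'orientation': array([[ 4.38405858e-01, -8.98776626e-01, -9.38150976e-04],
       [-8.98775228e-01, -4.38406838e-01,  1.59166307e-03],
       [-1.84184137e-03,  1.45392444e-04, -9.99998293e-01]]), 'contact_force': array([-0.11778162, -0.48018907,  0.75660016]), 'ft_torque': array([0.00506307, 0.00303267, 0.0632146 ]), 'finger_gap': 0.08562518117484955}
scene 51.777512393240656 [[-0.2006930853103918, 0.9795800533370906, 0.012050087663521083], [0.7190364560272614, 0.15564567424746076, -0.6773189787624512], [-0.6653637053614756, -0.1272687832587241, -0.7355907805264362]] [ 0.09944282 -0.292909    1.34039452]
scene scanner 0.
[... 1153 characters left out ...]
.8]
trigger it knows: foot_bar, grip_mid, hub_axis, kick_pivot, rail_mid, reagent_bottle, sample_jar, scanner, stand, tip_box
top stand 0.74 [404.1 299.3]
top hub_axis 0.68 [410.8 297.4]
frame it knows: foot_bar, grip_mid, hub_axis, kick_pivot, rail_mid, reagent_bottle, sample_jar, scanner, stand, tip_box
top rail_mid 0.97 [385.5 308.2]
top rail_mid 0.53 [401.6 296.6]
kickstand it knows: foot_bar, grip_mid, hub_axis, kick_pivot, rail_mid, reagent_bottle, sample_jar, scanner, stand, tip_box
top kick_pivot 0.6 [386.  254.4]
top kick_pivot 0.41 [402.6 295.9]
top foot_bar 0.6 [402.6 294.2]
top foot_bar 0.58 [380.7 238.7]
top reagent_bottle 0.87 [324.  196.4]
top sample_jar 0.82 [382.4 181.5]
1.1
```

View pics/scene0.png

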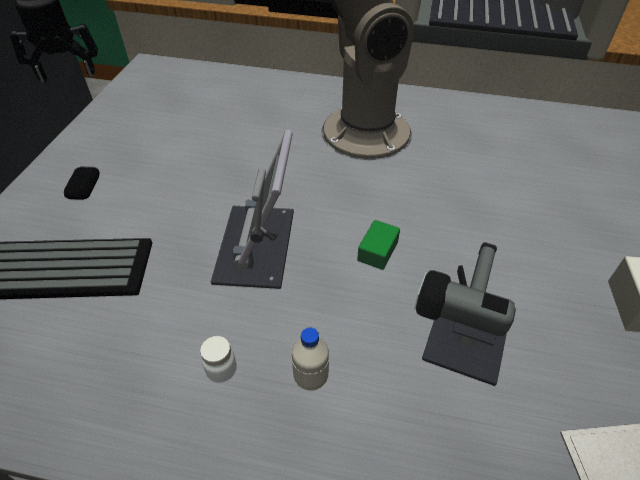

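View pics/top0.png

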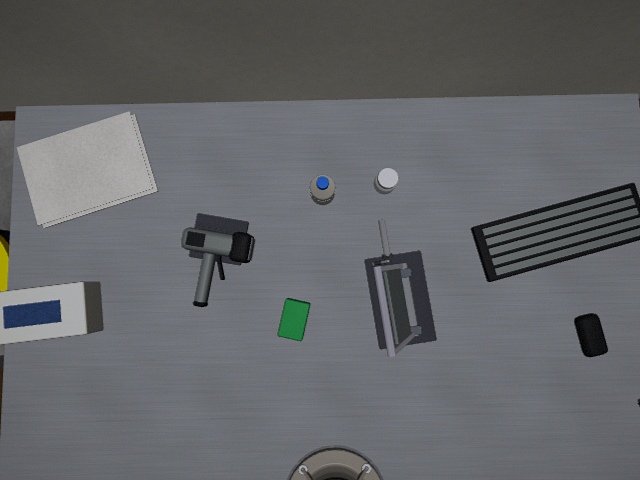

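Run:
```python
from h import *
p=arm.capture('top');q=arm.capture('scene')
np.savez('tops',d=p['depth'],c=p['color']);
def S(pic,l,u,v,z): print(l,ray_z(pic,u,v,z).round(3))
S(p,'scanner',224.8,244.8,0);S(p,'grip',206.9,273.8,.1);S(p,'hub',410.8,297.4,.04);S(p,'stand',404.1,299.3,0)
zr=.04+.21*np.cos(.4);S(p,'rail',385.5,308.2,zr);S(p,'kp',386,254.4,.04+.115*np.cos(.4));S(p,'foot',380.7,238.7,.294)
S(q,'scanner',461.5,335.9,0);S(q,'grip',473.3,275.2,.1);S(q,'hub',248.9,232,.04);S(q,'stand',249.7,247.6,0)
S(q,'rail',282,158.2,zr);S(q,'kp',258.9,239.6,.146);S(q,'foot',259.2,184.7,.294)
for n,pic in (('top',p),('scene',q)):
  for l in('frame','kickstand','stand','scanner','trigger','tip_box'):
    for r in arm.regions_of(l,pic)[:2]:
        v,u=np.nonzero(r['mask']); X=unproj(pic,u.astype(float),v.astype(float))
        print(n,l,round(r['conf'],2),len(u),np.percentile(X,[2,50,98],axis=0).round(3).tolist())
```

```text
scanner [0.607 0.259 0.   ]
grip [0.534 0.277 0.1  ]
hub [ 0.47  -0.189  0.04 ]
stand [ 0.464 -0.18   0.   ]
rail [ 0.46  -0.1    0.233]
kp [ 0.567 -0.118  0.146]
foot [ 0.588 -0.087  0.294]
scanner [0.593 0.268 0.   ]
grip [0.529 0.267 0.1  ]
hub [ 0.459 -0.179  0.04 ]
stand [ 0.466 -0.18   0.   ]
rail [ 0.443 -0.101  0.233]
kp [ 0.567 -0.114  0.146]
foot [ 0.587 -0.093  0.294]
top frame 0.63 3233 [[0.375, -0.192, 0.008], [0.469, -0.126, 0.163], [0.607, -0.084, 0.299]]
top kickstand 0.57 257 [[0.558, -0.125, 0.151], [0.587, -0.093, 0.297], [0.621, -0.085, 0.301]]
top stand 0.71 5555 [[0.366, -0.239, 0.006], [0.472, -0.143, 0.055], [0.597, -0.085, 0.298]]
top stand 0.39 493 [[0.727, -0.162, 0.004], [0.746, -0.135, 0.067], [0.773, -0.113, 0.072]]
top scanner 0.66 3597 [[0.475, 0.177, 0.005], [0.597, 0.266, 0.116], [0.676, 0.33, 0.132]]
top scanner 0.37 5712 [[0.364, -0.239, 0.005], [0.471, -0.143, 0.054], [0.596, -0.085, 0.298]]
top trigger 0.66 102 [[0.524, 0.239, 0.095], [0.549, 0.247, 0.106], [0.573, 0.255, 0.111]]
top tip_box 0.62 941 [[0.382, 0.057, 0.038], [0.426, 0.088, 0.043], [0.469, 0.118, 0.047]]
top tip_box 0.51 3278 [[0.375, -0.191, 0.008], [0.472, -0.126, 0.162], [0.61, -0.084, 0.299]]
scene frame 0.86 2716 [[0.369, -0.192, 0.012], [0.529, -0.113, 0.186], [0.615, -0.084, 0.302]]
scene kickstand 0.77 491 [[0.56, -0.126, 0.142], [0.566, -0.104, 0.239], [0.619, -0.085, 0.303]]
scene stand 0.65 6670 [[0.365, -0.236, 0.01], [0.507, -0.139, 0.016], [0.595, -0.086, 0.301]]
scene scanner 0.95 8463 [[0.484, 0.178, 0.008], [0.62, 0.264, 0.097], [0.676, 0.33, 0.134]]
scene trigger 0.51 123 [[0.454, 0.239, 0.001], [0.539, 0.244, 0.109], [0.56, 0.265, 0.112]]
scene tip_box 0.76 1405 [[0.38, 0.053, 0.007], [0.439, 0.088, 0.046], [0.47, 0.123, 0.049]]
```

The top view shows the scanner at about (215,250) with the trigger at (221,270). The green box is at (293,320), and the frame spans (375–435, 220–355) with its rail at (385,308) and the foot bar near (382,235). The scene view agrees. Next I'll fit the axes from the depth data.

Run:
```python
from h import *
p=arm.capture('top');q=arm.capture('scene')
v,u=np.mgrid[0:480,0:640]
def line(X):
    c=X.mean(0);w=np.linalg.svd(X-c,full_matrices=False)[2][0]; w=w*np.sign(w[0]); return c,w
for n,pic in(('top',p),('scene',q)):
    X=unproj(pic,u.ravel().astype(float),v.ravel().astype(float))
    def box(a,b): return X[np.all((X>a)&(X<b),axis=1)]
    g=box([.44,.2,.107],[.56,.36,.125]); g=g[:, :]
    g=g[g[:,2]>.108]
    print(n,'grip',len(g),*[a.round(4) for a in line(g)], np.percentile(g,[0,2,98,100],axis=0).round(3).tolist())
    h=box([.5,.1,.122],[.7,.4,.15]); r=cv2.minAreaRect(h[:,:2].astype(np.float32)); print('head',len(h),r)
    t=box([.45,.2,.1],[.58,.26,.112]);print('trig',len(t),*[a.round(4) for a in line(t)],np.percentile(t,[2,98],axis=0).round(3).tolist())
    f=box([.54,-.2,.28],[.66,-.03,.32]); print('foot',len(f),*[a.round(4) for a in line(f)],np.percentile(f,[1,99],axis=0).round(3).tolist())
    k=box([.33,-.2,.228],[.553,-.03,.262]); print('rail',len(k),*[a.round(4) for a in line(k)],np.percentile(k,[1,99],axis=0).round(3).tolist())
    l=box([.555,-.2,.16],[.582,-.03,.28]); print('leg',len(l),*[a.round(4) for a in line(l)],np.percentile(l,[1,99],axis=0).round(3).tolist())
    pl=box([.3,-.35,.007],[.65,-.0,.018]); r=cv2.minAreaRect(pl[:,:2].astype(np.float32)); print('plate',len(pl),r)
print(arm.sense()['time_s'])
```

```text
top grip 523 [0.5131 0.2817 0.1139] [ 0.9699 -0.2432 -0.0138] [[0.464, 0.241, 0.108], [0.466, 0.248, 0.108], [0.559, 0.301, 0.119], [0.56, 0.305, 0.121]]
head 1453 ((0.6002770662307739, 0.2514839768409729), (0.15324434638023376, 0.06404298543930054), 80.3789291381836)
trig 105 [0.549  0.2472 0.1065] [0.9845 0.1753 0.006 ] [[0.522, 0.239, 0.101], [0.575, 0.256, 0.11]]
foot 236 [ 0.5898 -0.0924  0.2972] [0.9907 0.1363 0.0035] [[0.558, -0.101, 0.292], [0.621, -0.085, 0.301]]
rail 745 [ 0.4546 -0.0964  0.2378] [0.9905 0.1374 0.0034] [[0.373, -0.114, 0.231], [0.538, -0.08, 0.242]]
leg 7 [ 0.5587 -0.107   0.2284] [ 0.0171 -0.1179 -0.9929] [[0.558, -0.115, 0.171], [0.56, -0.099, 0.269]]
plate 2276 ((0.4655349552631378, -0.167851984500885), (0.2191944569349289, 0.1405029594898224), 7.7082648277282715)
scene grip 715 [0.5152 0.2777 0.116 ] [ 0.9456 -0.3233 -0.0354] [[0.461, 0.238, 0.108], [0.465, 0.242, 0.109], [0.558, 0.3, 0.12], [0.56, 0.305, 0.122]]
head 2341 ((0.5990718007087708, 0.25110211968421936), (0.15475019812583923, 0.06596086174249649), 80.66877746582031)
trig 108 [0.5397 0.2447 0.1086] [0.9749 0.2205 0.0322] [[0.519, 0.239, 0.101], [0.561, 0.253, 0.112]]
foot 257 [ 0.5918 -0.0921  0.2999] [ 0.9914  0.1293 -0.0217] [[0.557, -0.102, 0.292], [0.62, -0.085, 0.303]]
rail 602 [ 0.4645 -0.0953  0.2407] [ 0.9913  0.1309 -0.0168] [[0.37, -0.113, 0.23], [0.538, -0.08, 0.245]]
leg 235 [ 0.5626 -0.1098  0.2102] [ 0.0285 -0.1816 -0.983 ] [[0.558, -0.123, 0.161], [0.566, -0.097, 0.273]]
plate 3855 ((0.43601855635643005, -0.19993102550506592), (0.3112897276878357, 0.22305336594581604), 18.35714340209961)
1.9
```

Run:
```python
from h import *
p=arm.capture('top')
v,u=np.mgrid[0:480,0:640]
X=unproj(p,u.ravel().astype(float),v.ravel().astype(float))
m=np.all((X>[.44,.2,.095])&(X<[.7,.36,.14]),axis=1);G=X[m]
for a in np.arange(.45,.70,.01):
    s=G[(G[:,0]>a)&(G[:,0]<a+.01)]
    if len(s):
        ys=np.sort(s[:,1]); gi=np.nonzero(np.diff(ys)>.006)[0]
        print(round(a+.005,3),[ (g[0].round(3),g[-1].round(3),len(g)) for g in np.split(ys,gi+1)], s[:,2].max().round(3))
c=p['color'][200:330,160:290,::-1];cv2.imwrite('pics/scz.png',cv2.resize(c,None,fx=5,fy=5,interpolation=cv2.INTER_CUBIC)[:600])
```

```text
0.465 [(np.float64(0.279), np.float64(0.303), 36)] 0.12
0.475 [(np.float64(0.277), np.float64(0.304), 65)] 0.118
0.485 [(np.float64(0.276), np.float64(0.303), 65)] 0.118
0.495 [(np.float64(0.274), np.float64(0.301), 51)] 0.117
0.505 [(np.float64(0.272), np.float64(0.299), 66)] 0.119
0.515 [(np.float64(0.27), np.float64(0.296), 53)] 0.118
0.525 [(np.float64(0.239), np.float64(0.247), 17), (np.float64(0.268), np.float64(0.294), 66)] 0.119
0.535 [(np.float64(0.241), np.float64(0.249), 22), (np.float64(0.266), np.float64(0.292), 58)] 0.118
0.545 [(np.float64(0.242), np.float64(0.251), 20), (np.float64(0.264), np.float64(0.291), 59)] 0.118
0.555 [(np.float64(0.245), np.float64(0.254), 23), (np.float64(0.262), np.float64(0.288), 64)] 0.119
0.565 [(np.float64(0.2), np.float64(0.223), 44), (np.float64(0.247), np.float64(0.289), 71)] 0.131
0.575 [(np.float64(0.201), np.float64(0.286), 162)] 0.135
0.585 [(np.float64(0.201), np.float64(0.317), 201)] 0.134
0.595 [(np.float64(0.201), np.float64(0.329), 261)] 0.134
0.605 [(np.float64(0.201), np.float64(0.329), 264)] 0.134
0.615 [(np.float64(0.2), np.float64(0.33), 245)] 0.133
0.625 [(np.float64(0.201), np.float64(0.327), 178)] 0.133
0.635 [(np.float64(0.272), np.float64(0.323), 57)] 0.127
```

View pics/scz.png

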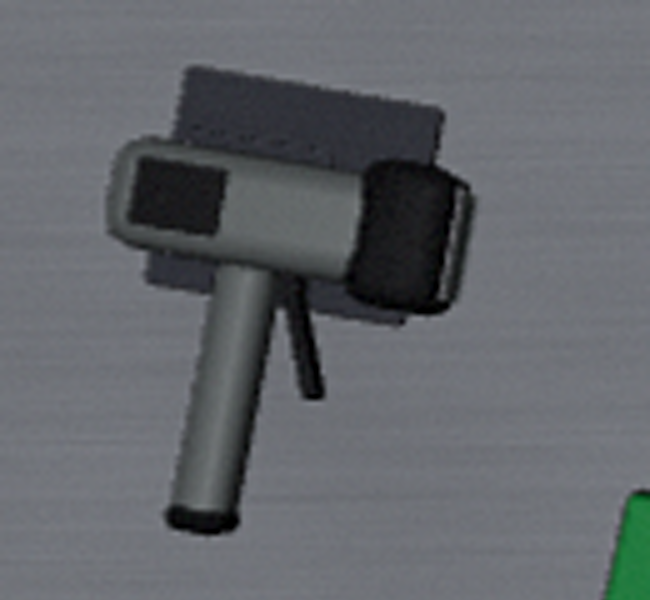

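```bash
cat >> h.py <<'E'
from scipy.spatial.transform import Rotation as Ro
def Rdown(yaw,tilt=0.,axis=None):
    """tool x at yaw (deg), z down; tilt (rad) about world axis applied after"""
    a=np.radians(yaw);x=np.array([np.cos(a),np.sin(a),0]);z=np.array([0,0,-1.]);R=np.stack([x,np.cross(z,x),z],1)
    if tilt: R=Ro.from_rotvec(np.array(axis)*tilt).as_matrix()@R
    return R
def rows(way,g,from_state=None):
    """way: list of (pos,R) successive targets"""
    s=arm.sense(); P,R=np.array(s['eef_pos']),np.array(s['orientation'])
    for (p,Q) in way:
        t=R.T@(np.array(p)-P)*1000; r=Ro.from_matrix(R.T@Q).as_rotvec()
        print(g,*t.round(1),*r.round(4),sep=', '); P,R=np.array(p),Q
def interp(p1,Q1,n,g):
    from scipy.spatial.transform import Slerp
    s=arm.sense();P,R=np.array(s['eef_pos']),np.array(s['orientation'])
    S=Slerp([0,1],Ro.from_matrix([R,Q1]))
    rows([(P+(np.array(p1)-P)*k/n,S(k/n).as_matrix()) for k in range(1,n+1)],g)
def st():
    s=arm.sense();print(s['time_s'],s['eef_pos'].round(4),s['orientation'].round(3).tolist(),s['contact_force'].round(1),s['finger_gap'].round(4),s['joint_pos'].round(0))
E
python3 - <<'E'
from h import *
interp([.5,-.25,.45],Rdown(-100.5),9,85)
E
```

```text
85, -25.7, -37.8, -16.2, -0.0, 0.0, 0.0708
85, -28.3, -35.8, -16.2, -0.0, 0.0, 0.0708
85, -30.7, -33.8, -16.2, -0.0, 0.0, 0.0708
85, -33.1, -31.5, -16.2, -0.0, 0.0, 0.0708
85, -35.2, -29.1, -16.2, -0.0, 0.0, 0.0708
85, -37.2, -26.5, -16.2, -0.0, 0.0, 0.0708
85, -39.0, -23.8, -16.2, -0.0, 0.0, 0.0708
85, -40.5, -21.0, -16.2, -0.0, 0.0, 0.0708
85, -41.9, -18.1, -16.2, -0.0, 0.0, 0.0708
```

Call:
{"op": "apply_moves", "data": {
  "commands": [85,-26,-38,-16,0,0,0.071,85,-28,-36,-16,0,0,0.071,85,-31,-34,-16,0,0,0.071,85,-33,-31,-16,0,0,0.071,85,-35,-29,-16,0,0,0.071,85,-37,-26,-16,0,0,0.071,85,-39,-24,-16,0,0,0.071,85,-40,-21,-16,0,0,0.071,85,-42,-18,-16,0,0,0.071]
}}

```text
time_s: 3.08
eef_pos: [0.5068, -0.2456, 0.4512]
orientation: [[-0.213, -0.977, -0.001], [-0.977, 0.213, -0.001], [0.001, 0.0, -1.0]]
contact_force: [0.3, -0.1, 0.6]
finger_gap: 0.0853
```

Run:
```python
from h import *
st(); interp([.54,.265,.40],Rdown(-100.5),10,85)
```

```text
Traceback (most recent call last):
  File "h.py", line 40, in st
    s=arm.sense();print(s['time_s'],s['eef_pos'].round(4),s['orientation'].round(3).tolist(),s['contact_force'].round(1),s['finger_gap'].round(4),s['joint_pos'].round(0))
                                                                                                                         ^^^^^^^^^^^^^^^^^^^^^
AttributeError: 'float' object has no attribute 'round'
```

```bash
sed -i "s/s\['finger_gap'\].round(4)/round(s['finger_gap'],4)/" h.py
python3 - <<'E'
from h import *
st(); interp([.54,.265,.38],Rdown(-100.5),10,85)
E
```

```text
3.075 [ 0.5068 -0.2456  0.4512] [[-0.213, -0.977, -0.001], [-0.977, 0.213, -0.001], [0.001, 0.0, -1.0]] [ 0.3 -0.1  0.6] 0.0853 [ 23.  11.  -4.  93.   1.  76. -84.]
85, -50.6, 7.6, 7.1, 0.0, -0.0001, -0.0031
85, -50.6, 7.5, 7.1, 0.0, -0.0001, -0.0031
85, -50.6, 7.3, 7.1, 0.0, -0.0001, -0.0031
85, -50.7, 7.2, 7.1, 0.0, -0.0001, -0.0031
85, -50.7, 7.0, 7.1, 0.0, -0.0001, -0.0031
85, -50.7, 6.8, 7.1, 0.0, -0.0001, -0.0031
85, -50.7, 6.7, 7.1, 0.0, -0.0001, -0.0031
85, -50.8, 6.5, 7.1, 0.0, -0.0001, -0.0031
85, -50.8, 6.4, 7.1, 0.0, -0.0001, -0.0031
85, -50.8, 6.2, 7.1, 0.0, -0.0001, -0.0031
```

Call:
{"op": "apply_moves", "data": {
  "commands": [85,-51,8,7,0,0,-0.003,85,-51,8,7,0,0,-0.003,85,-51,7,7,0,0,-0.003,85,-51,7,7,0,0,-0.003,85,-51,7,7,0,0,-0.003,85,-51,7,7,0,0,-0.003,85,-51,7,7,0,0,-0.003,85,-51,6,7,0,0,-0.003,85,-51,6,7,0,0,-0.003,85,-51,6,7,0,0,-0.003]
}}

```text
time_s: 4.32
eef_pos: [0.5438, 0.2831, 0.3827]
orientation: [[-0.186, -0.982, 0.01], [-0.982, 0.186, -0.002], [0.0, -0.01, -1.0]]
contact_force: [0.5, -0.8, 0.8]
finger_gap: 0.085
```

Run:
```python
from h import *
st(); s=arm.sense(); p=arm.capture('wrist'); save(p,'w1')
for l in('grip_mid','scanner'):
    for r in arm.spot_point(l,p)[:2]:
        c=np.array(r['centre'])*[640,480]; print(l,r['conf'],c,ray_z(p,*c,.1 if l=='grip_mid' else 0,s))
v,u=np.mgrid[0:480,0:640]
X=unproj(p,u.ravel().astype(float),v.ravel().astype(float),s)
m=np.all((X>[.44,.2,.093])&(X<[.7,.36,.14]),axis=1);G=X[m]
for a in np.arange(.45,.60,.01):
    q=G[(G[:,0]>a)&(G[:,0]<a+.01)]
    if len(q):
        ys=np.sort(q[:,1]); gi=np.nonzero(np.diff(ys)>.006)[0]
        print(round(a+.005,3),[ (g[0].round(3),g[-1].round(3),len(g)) for g in np.split(ys,gi+1)], q[:,2].max().round(3))
```

```text
4.325 [0.5438 0.2831 0.3827] [[-0.186, -0.982, 0.01], [-0.982, 0.186, -0.002], [0.0, -0.01, -1.0]] [ 0.5 -0.8  0.8] 0.085 [ -16.   19.  -23.   92.    8.   70. -141.]
grip_mid 0.96 [332.416 219.792] [0.53187168 0.27313709 0.1       ]
scanner 0.56 [323.904 128.112] [0.60288519 0.26598115 0.        ]
0.465 [(np.float64(0.279), np.float64(0.306), 265)] 0.118
0.475 [(np.float64(0.277), np.float64(0.306), 332)] 0.118
0.485 [(np.float64(0.275), np.float64(0.302), 330)] 0.118
0.495 [(np.float64(0.274), np.float64(0.301), 333)] 0.118
0.505 [(np.float64(0.272), np.float64(0.299), 349)] 0.118
0.515 [(np.float64(0.24), np.float64(0.245), 11), (np.float64(0.27), np.float64(0.297), 348)] 0.118
0.525 [(np.float64(0.24), np.float64(0.249), 114), (np.float64(0.267), np.float64(0.295), 357)] 0.118
0.535 [(np.float64(0.242), np.float64(0.251), 113), (np.float64(0.266), np.float64(0.293), 381)] 0.118
0.545 [(np.float64(0.243), np.float64(0.253), 120), (np.float64(0.264), np.float64(0.292), 390)] 0.118
0.555 [(np.float64(0.2), np.float64(0.217), 43), (np.float64(0.245), np.float64(0.255), 123), (np.float64(0.262), np.float64(0.29), 398)] 0.128
0.565 [(np.float64(0.2), np.float64(0.23), 405), (np.float64(0.247), np.float64(0.288), 543)] 0.132
0.575 [(np.float64(0.2), np.float64(0.286), 1282)] 0.133
0.585 [(np.float64(0.2), np.float64(0.326), 1825)] 0.134
0.595 [(np.float64(0.2), np.float64(0.331), 2341)] 0.133
```

View pics/w1.png

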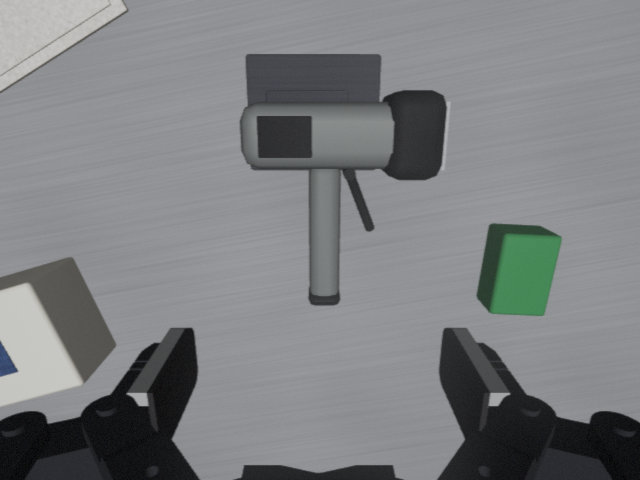

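Run:
```python
from h import *
Q=Rdown(-100.5); rows([([.5315,.2705,.34],Q),([.5315,.2705,.30],Q),([.5315,.2705,.26],Q),([.5315,.2705,.22],Q)],85)
```

```text
85, 16.4, 8.4, 41.9, -0.0081, 0.0002, 0.0019
85, 0.0, 0.0, 40.0, 0.0, 0.0, 0.0
85, 0.0, 0.0, 40.0, 0.0, 0.0, 0.0
85, 0.0, 0.0, 40.0, 0.0, 0.0, 0.0
```

Call:
{"op": "apply_moves", "data": {
  "commands": [85,16,8,42,-0.008,0,0.002,85,0,0,40,0,0,0,85,0,0,40,0,0,0,85,0,0,30,0,0,0,85,0,0,0,0,0,0]
}}

```text
time_s: 5.1
eef_pos: [0.5347, 0.2642, 0.2281]
orientation: [[-0.19, -0.982, 0.005], [-0.982, 0.19, -0.002], [0.001, -0.005, -1.0]]
contact_force: [0.2, -0.7, 0.5]
finger_gap: 0.0849
```

Run:
```python
from h import *
st();interp([.5315,.2705,.156],Rdown(-100.5),3,85)
```

```text
5.1 [0.5347 0.2642 0.2281] [[-0.19, -0.982, 0.005], [-0.982, 0.19, -0.002], [0.001, -0.005, -1.0]] [ 0.2 -0.7  0.5] 0.0849 [ -16.   26.  -22.  103.   12.   53. -144.]
85, -1.9, 1.6, 24.0, -0.0017, -0.0003, -0.0025
85, -1.9, 1.5, 24.0, -0.0017, -0.0003, -0.0025
85, -1.9, 1.5, 24.0, -0.0017, -0.0003, -0.0025
```

Call:
{"op": "apply_moves", "data": {
  "commands": [85,-6,4.5,12,-0.005,0,-0.007,85,0,0,0,0,0,0]
}}

```text
time_s: 5.35
eef_pos: [0.5326, 0.2711, 0.2179]
orientation: [[-0.184, -0.983, 0.003], [-0.983, 0.184, 0.0], [-0.001, -0.003, -1.0]]
contact_force: [0.4, 0.2, -0.4]
finger_gap: 0.0851
```

Run:
```python
from h import *
st();interp([.5315,.2705,.156],Rdown(-100.5),3,85)
```

```text
5.35 [0.5326 0.2711 0.2179] [[-0.184, -0.983, 0.003], [-0.983, 0.184, 0.0], [-0.001, -0.003, -1.0]] [ 0.4  0.2 -0.4] 0.0851 [ -16.   27.  -22.  104.   12.   52. -144.]
85, 0.3, 0.4, 20.6, -0.0009, 0.0003, -0.0005
85, 0.3, 0.4, 20.6, -0.0009, 0.0003, -0.0005
85, 0.3, 0.4, 20.6, -0.0009, 0.0003, -0.0005
```

Call:
{"op": "apply_moves", "data": {
  "commands": [85,0.5,0.5,20,0,0,0,85,0.5,0.5,20,0,0,0,85,0,0,20,0,0,0,85,0,0,0,0,0,0]
}}

```text
time_s: 5.85
eef_pos: [0.5344, 0.2721, 0.1608]
orientation: [[-0.184, -0.983, 0.011], [-0.983, 0.184, 0.004], [-0.006, -0.01, -1.0]]
contact_force: [-0.8, -0.9, 0.3]
finger_gap: 0.0848
```

Run:
```python
from h import *
st();interp([.532,.273,.156],Rdown(-100.5),1,50)
p=arm.capture('wrist');save(p,'w2')
```

```text
5.85 [0.5344 0.2721 0.1608] [[-0.184, -0.983, 0.011], [-0.983, 0.184, 0.004], [-0.006, -0.01, -1.0]] [-0.8 -0.9  0.3] 0.0848 [ -18.   31.  -20.  106.   15.   45. -146.]
50, -0.4, 2.5, 4.7, -0.0096, 0.0061, -0.0015
```

View pics/w2.png

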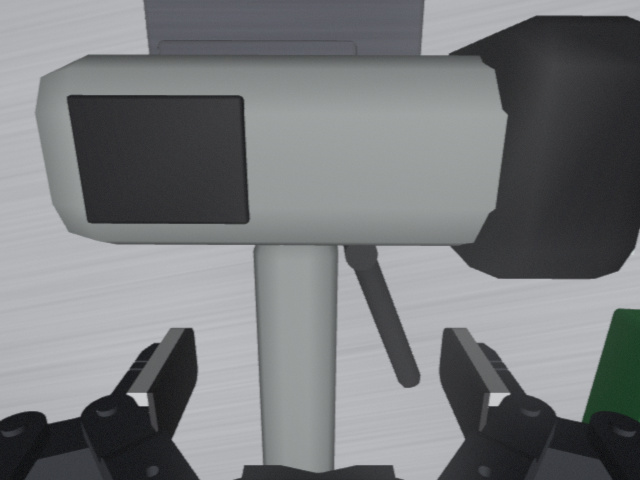

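The fingers straddle the grip (x≈300) and the trigger tip (410,380), so I can close.

Call:
{"op": "apply_moves", "data": {
  "commands": [70,0,2.5,4.5,-0.01,0.006,0,55,0,0,0,0,0,0,45,0,0,0,0,0,0,40,0,0,0,0,0,0,36,0,0,0,0,0,0,34,0,0,0,0,0,0,32,0,0,0,0,0,0,30,0,0,0,0,0,0]
}}

```text
time_s: 6.9
eef_pos: [0.5328, 0.2742, 0.1593]
orientation: [[-0.185, -0.983, 0.002], [-0.983, 0.185, 0.003], [-0.003, -0.002, -1.0]]
contact_force: [-0.2, 1.8, 0.2]
finger_gap: 0.0364
```

Run:
```python
from h import *
st()
p=arm.capture('wrist');save(p,'w3')
```

```text
6.9 [0.5328 0.2742 0.1593] [[-0.185, -0.983, 0.002], [-0.983, 0.185, 0.003], [-0.003, -0.002, -1.0]] [-0.2  1.8  0.2] 0.0364 [ -18.   31.  -20.  105.   15.   46. -146.]
```

View pics/w3.png

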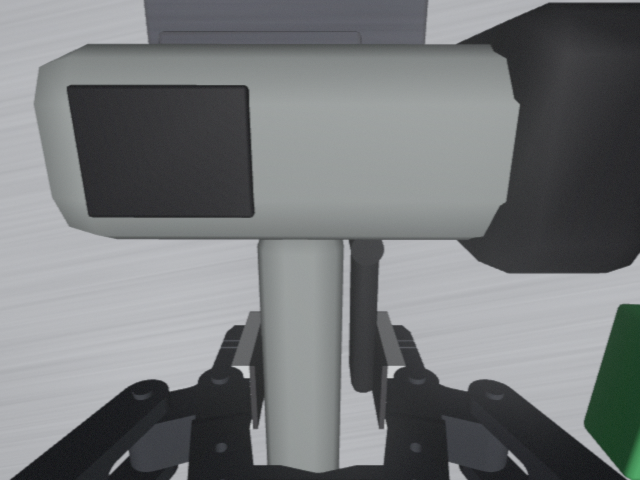

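The trigger (365,310) is now parallel to the grip and the gap is 36 mm. I'll hold briefly, then release.

Call:
{"op": "apply_moves", "data": {
  "commands": [25,0,0,0,0,0,0,25,0,0,0,0,0,0,25,0,0,0,0,0,0,25,0,0,0,0,0,0]
}}

```text
time_s: 7.45
eef_pos: [0.5329, 0.2742, 0.1593]
orientation: [[-0.185, -0.983, 0.002], [-0.983, 0.185, 0.003], [-0.003, -0.002, -1.0]]
contact_force: [0.1, 1.6, 1.3]
finger_gap: 0.0361
```

Call:
{"op": "apply_moves", "data": {
  "commands": [85,0,0,0,0,0,0,85,0,0,0,0,0,0,85,0,0,0,0,0,0,85,0,0,0,0,0,0,85,0,0,0,0,0,0,85,0,0,0,0,0,0,85,0,0,0,0,0,0,85,0,0,0,0,0,0]
}}

```text
time_s: 8.45
eef_pos: [0.5336, 0.2739, 0.1594]
orientation: [[-0.184, -0.983, 0.004], [-0.983, 0.184, 0.003], [-0.004, -0.003, -1.0]]
contact_force: [-0.1, -0.2, 0.3]
finger_gap: 0.0851
```

Run:
```python
from h import *
st()
p=arm.capture('wrist');save(p,'w4')
```

```text
8.45 [0.5336 0.2739 0.1594] [[-0.184, -0.983, 0.004], [-0.983, 0.184, 0.003], [-0.004, -0.003, -1.0]] [-0.1 -0.2  0.3] 0.0851 [ -18.   31.  -20.  105.   15.   45. -146.]
```

View pics/w4.png

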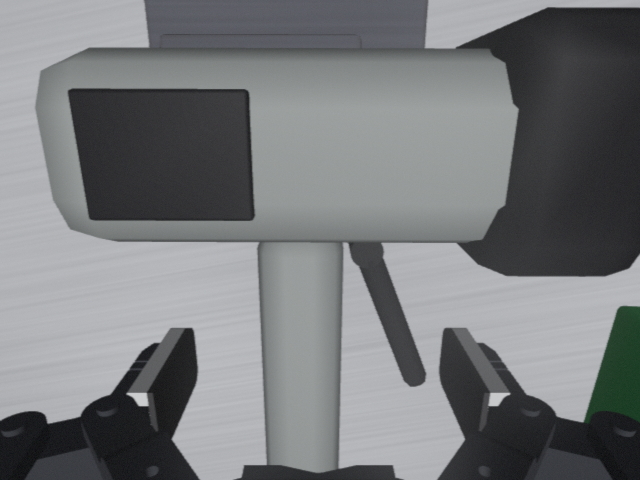

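The grip stopped solid at 36 mm, and the trigger has sprung back out (tip at 415,380). Next is the kickstand.

Run:
```python
from h import *
from scipy.spatial.transform import Slerp
Q=Rdown(-82.2);s=arm.sense();P=s['eef_pos'];R0=s['orientation'];S=Slerp([0,1],Ro.from_matrix([R0,Q]))
w=[([.5336,.2739,z],R0) for z in(.2,.25,.30)]
A=np.array([.5336,.2739,.30]);B=np.array([.590,-.0915,.45])
w+=[(A+(B-A)*k/10*[1,1,1]+[0,0,min(.0,0)],S(k/10).as_matrix()) for k in range(1,11)]
rows(w,85)
```

```text
85, -0.1, -0.1, -40.6, 0.0, 0.0, 0.0
85, -0.2, -0.2, -50.0, 0.0, 0.0, 0.0
85, -0.2, -0.2, -50.0, 0.0, 0.0, 0.0
85, 34.8, -12.3, -15.1, -0.0004, 0.0003, -0.0321
85, 35.2, -11.2, -15.1, -0.0004, 0.0003, -0.0321
85, 35.6, -10.0, -15.1, -0.0004, 0.0003, -0.0321
85, 35.9, -8.9, -15.1, -0.0004, 0.0003, -0.0321
85, 36.1, -7.7, -15.1, -0.0004, 0.0003, -0.0321
85, 36.4, -6.6, -15.0, -0.0004, 0.0003, -0.0321
85, 36.6, -5.4, -15.0, -0.0004, 0.0003, -0.0321
85, 36.7, -4.2, -15.0, -0.0004, 0.0003, -0.0321
85, 36.8, -3.0, -15.0, -0.0004, 0.0003, -0.0321
85, 36.9, -1.8, -15.0, -0.0004, 0.0003, -0.0321
```

Call:
{"op": "apply_moves", "data": {
  "commands": [85,0,0,-40,0,0,0,85,0,0,-50,0,0,0,85,0,0,-50,0,0,0,85,35,-12,-15,0,0,-0.032,85,35,-11,-15,0,0,-0.032,85,36,-10,-15,0,0,-0.032,85,36,-9,-15,0,0,-0.032,85,36,-8,-15,0,0,-0.032]
}}

```text
time_s: 9.5
eef_pos: [0.5608, 0.089, 0.3799]
orientation: [[-0.012, -1.0, 0.002], [-1.0, 0.012, 0.003], [-0.003, -0.002, -1.0]]
contact_force: [0.1, -0.0, -0.1]
finger_gap: 0.0847
```

Run:
```python
from h import *
st();interp([.585,-.0915,.45],Rdown(-82.2),5,85)
```

```text
9.5 [0.5608 0.089  0.3799] [[-0.012, -1.0, 0.002], [-1.0, 0.012, 0.003], [-0.003, -0.002, -1.0]] [ 0.1 -0.  -0.1] 0.0847 [   2.   15.  -21.   98.    6.   68. -111.]
85, 36.0, -5.3, -14.1, -0.0004, 0.0006, -0.0296
85, 36.1, -4.2, -14.1, -0.0004, 0.0006, -0.0296
85, 36.3, -3.1, -14.1, -0.0004, 0.0006, -0.0296
85, 36.3, -2.1, -14.1, -0.0004, 0.0006, -0.0296
85, 36.4, -1.0, -14.0, -0.0004, 0.0006, -0.0296
```

Call:
{"op": "apply_moves", "data": {
  "commands": [85,25,-5,-30,0,0,-0.03,85,36,-4,-25,0,0,-0.03,85,36,-3,-15,0,0,-0.03,85,36,-2,0,0,0,-0.03,85,36,-1,0,0,0,-0.03,85,11,0,0,0,0,0,85,0,0,0,0,0,0]
}}

```text
time_s: 10.38
eef_pos: [0.5862, -0.099, 0.4533]
orientation: [[0.138, -0.99, 0.005], [-0.99, -0.138, 0.002], [-0.001, -0.005, -1.0]]
contact_force: [-0.4, 0.2, -0.6]
finger_gap: 0.085
```

Run:
```python
from h import *
st();s=arm.sense();p=arm.capture('wrist');save(p,'w5')
for r in arm.spot_point('foot_bar',p)[:2]:
    c=np.array(r['centre'])*[640,480]; print(r['conf'],c,ray_z(p,*c,.294,s))
v,u=np.mgrid[0:480,0:640]
X=unproj(p,u.ravel().astype(float),v.ravel().astype(float),s)
def box(a,b): return X[np.all((X>a)&(X<b),axis=1)]
f=box([.5,-.2,.27],[.68,-.0,.32]);print(len(f),f.mean(0),np.percentile(f,[1,99],axis=0).round(3).tolist())
for a in np.arange(.55,.64,.01):
    q=f[(f[:,0]>a)&(f[:,0]<a+.01)]
    if len(q): print(round(a+.005,3),q[:,1].min().round(4),q[:,1].max().round(4),q[:,2].max().round(4))
```

```text
10.375 [ 0.5862 -0.099   0.4533] [[0.138, -0.99, 0.005], [-0.99, -0.138, 0.002], [-0.001, -0.005, -1.0]] [-0.4  0.2 -0.6] 0.085 [ 17.  15. -16.  88.   4.  77. -82.]
2400 [ 0.59000072 -0.09311892  0.29730541] [[0.557, -0.103, 0.278], [0.62, -0.084, 0.3]]
0.555 -0.105 -0.0913 0.2999
0.565 -0.1049 -0.09 0.3007
0.575 -0.1016 -0.0887 0.3003
0.585 -0.1001 -0.0869 0.3002
0.595 -0.0988 -0.0857 0.3008
0.605 -0.0974 -0.0844 0.3006
0.615 -0.0959 -0.0833 0.3006
0.625 -0.094 -0.0865 0.298
```

View pics/w5.png

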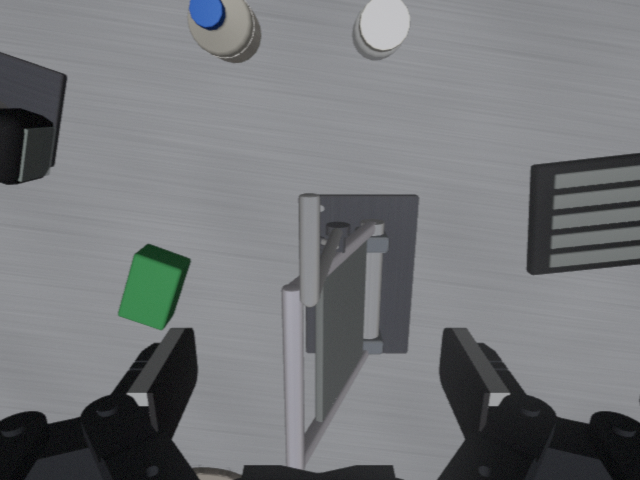

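The foot bar runs vertically at column 310, rows 195–305, with its axis at y≈-0.092 for x≈0.596. I'll descend and take it.

Run:
```python
from h import *
Q=Rdown(-82.2);rows([([.596,-.092,.42],Q),([.596,-.092,.385],Q),([.596,-.092,.3485],Q)],85)
```

```text
85, -4.1, -10.3, 33.4, -0.0049, 0.0017, 0.0043
85, 0.0, 0.0, 35.0, 0.0, 0.0, 0.0
85, 0.0, 0.0, 36.5, 0.0, 0.0, 0.0
```

Call:
{"op": "apply_moves", "data": {
  "commands": [85,-4,-10,33,-0.005,0,0.004,85,0,0,35,0,0,0,85,0,0,27,0,0,0,85,0,0,0,0,0,0]
}}

```text
time_s: 10.98
eef_pos: [0.5963, -0.0837, 0.3573]
orientation: [[0.146, -0.989, 0.002], [-0.989, -0.146, 0.004], [-0.004, -0.002, -1.0]]
contact_force: [-0.3, 0.0, 0.3]
finger_gap: 0.0851
```

Run:
```python
from h import *
st();interp([.596,-.092,.3485],Rdown(-82.2),1,60)
```

```text
10.975 [ 0.5963 -0.0837  0.3573] [[0.146, -0.989, 0.002], [-0.989, -0.146, 0.004], [-0.004, -0.002, -1.0]] [-0.3  0.   0.3] 0.0851 [ 15.  19. -17.  95.   6.  67. -84.]
60, 8.3, 1.5, 8.7, -0.0025, 0.004, 0.0099
```

Call:
{"op": "apply_moves", "data": {
  "commands": [60,8,1.5,8.5,0,0.004,0.01,45,0,0,0,0,0,0,30,0,0,0,0,0,0,30,0,0,0,0,0,0]
}}

```text
time_s: 11.48
eef_pos: [0.5975, -0.091, 0.3522]
orientation: [[0.136, -0.991, 0.008], [-0.991, -0.136, -0.0], [0.001, -0.008, -1.0]]
contact_force: [-0.1, 0.5, 0.8]
finger_gap: 0.0298
```

Run:
```python
from h import *
st();p=arm.capture('wrist');save(p,'w6')
```

```text
11.475 [ 0.5975 -0.091   0.3522] [[0.136, -0.991, 0.008], [-0.991, -0.136, -0.0], [0.001, -0.008, -1.0]] [-0.1  0.5  0.8] 0.0298 [ 16.  19. -16.  95.   6.  66. -84.]
```

View pics/w6.png

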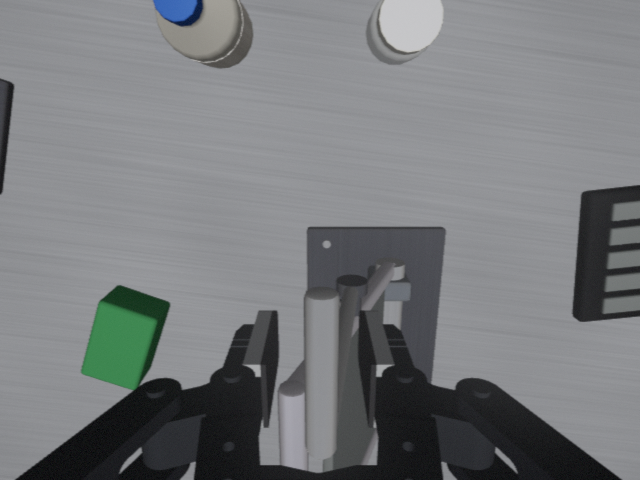

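The bar (320,370) sits centred between the fingers. I'll cage it and follow its arc.

```bash
cat > kick.py <<'E'
from h import *
import sys
yh=np.array([-.135,.991,0]);zh=np.array([0,0,1.])
piv=np.array([.5975,-.0919,.2945])-.15*(np.sin(.15)*yh+np.cos(.15)*zh)
def foot(phi): return piv+.15*(-np.sin(phi)*yh+np.cos(phi)*zh)
def cur():
    s=arm.sense();b=s['eef_pos']-[0,0,.054]-piv; return np.arctan2(-b@yh,b[2]),np.hypot(b@yh,b[2])
if __name__=='__main__':
    st();print(piv,cur());Q=Rdown(-82.2)
    a,b=float(sys.argv[1]),float(sys.argv[2])
    rows([(foot(f)+[0,0,.054],Q) for f in np.arange(a,b,.1)],18)
E
python3 kick.py -0.1 1.3
```

```text
11.525 [ 0.5975 -0.0909  0.3523] [[0.136, -0.991, 0.008], [-0.991, -0.136, -0.0], [0.001, -0.008, -1.0]] [-0.3 -1.2 -0.1] 0.0298 [ 16.  19. -16.  95.   6.  66. -84.]
[ 0.60052612 -0.11411398  0.14618434] (np.float64(-0.15255151825333277), np.float64(0.15388600045533282))
18, 8.4, 0.2, 2.9, -0.0084, -0.0013, 0.0007
18, 15.0, 0.0, -0.7, 0.0, 0.0, 0.0
18, 15.0, 0.0, 0.7, 0.0, 0.0, 0.0
18, 14.8, 0.0, 2.2, 0.0, 0.0, 0.0
18, 14.5, 0.0, 3.7, 0.0, 0.0, 0.0
18, 14.1, 0.0, 5.1, 0.0, 0.0, 0.0
18, 13.5, 0.0, 6.5, 0.0, 0.0, 0.0
18, 12.8, 0.0, 7.8, 0.0, 0.0, 0.0
18, 11.9, 0.0, 9.1, 0.0, 0.0, 0.0
18, 11.0, 0.0, 10.2, 0.0, 0.0, 0.0
18, 9.9, 0.0, 11.3, 0.0, 0.0, 0.0
18, 8.7, 0.0, 12.2, 0.0, 0.0, 0.0
18, 7.5, 0.0, 13.0, 0.0, 0.0, 0.0
18, 6.1, 0.0, 13.7, 0.0, 0.0, 0.0
```

Call:
{"op": "apply_moves", "data": {
  "commands": [18,0,0,3.5,-0.008,0,0,18,0,0,0,0,0,0,18,8,0,0,0,0,0,18,15,0,-0.7,0,0,0,18,15,0,0.7,0,0,0,18,15,0,2,0,0,0]
}}

```text
time_s: 12.28
eef_pos: [0.6057, -0.145, 0.3475]
orientation: [[0.139, -0.99, 0.002], [-0.99, -0.139, 0.0], [-0.0, -0.002, -1.0]]
contact_force: [0.2, 1.8, 1.3]
finger_gap: 0.0179
```

```bash
python3 kick.py 0.4 1.3; python3 -c "
from h import *
save(arm.capture('scene'),'s2')"
```

```text
12.275 [ 0.6057 -0.145   0.3475] [[0.139, -0.99, 0.002], [-0.99, -0.139, 0.0], [-0.0, -0.002, -1.0]] [0.2 1.8 1.3] 0.0179 [ 19.  21. -15.  93.   6.  67. -79.]
[ 0.60052612 -0.11411398  0.14618434] (np.float64(0.2095370709548939), np.float64(0.15056127350491916))
18, 27.1, 1.1, 9.1, -0.0016, 0.0001, 0.0029
18, 13.5, 0.0, 6.5, 0.0, 0.0, 0.0
18, 12.8, 0.0, 7.8, 0.0, 0.0, 0.0
18, 11.9, 0.0, 9.1, 0.0, 0.0, 0.0
18, 11.0, 0.0, 10.2, 0.0, 0.0, 0.0
18, 9.9, 0.0, 11.3, 0.0, 0.0, 0.0
18, 8.7, 0.0, 12.2, 0.0, 0.0, 0.0
18, 7.5, 0.0, 13.0, 0.0, 0.0, 0.0
18, 6.1, 0.0, 13.7, 0.0, 0.0, 0.0
```

View pics/s2.png

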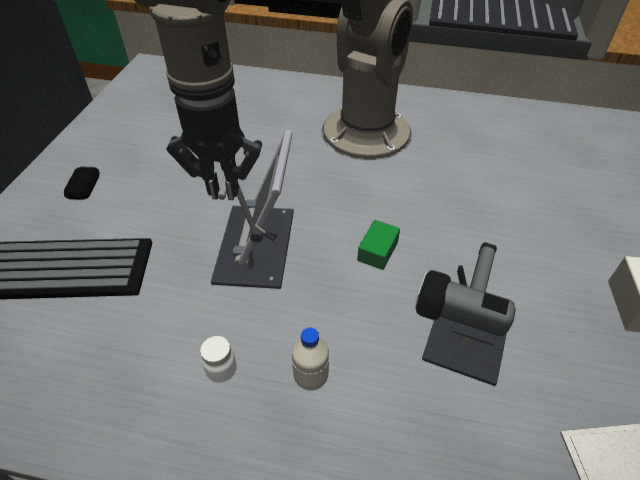

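The kickstand leg (240,205) is following the fingers. I'll continue along the arc.

Call:
{"op": "apply_moves", "data": {
  "commands": [18,14,0,4,0,0,0,18,14,0,5,0,0,0,18,13.5,0,6.5,0,0,0,18,13,0,8,0,0,0,18,12,0,9,0,0,0,18,11,0,10,0,0,0]
}}

```text
time_s: 13.08
eef_pos: [0.6165, -0.2306, 0.3008]
orientation: [[0.135, -0.991, 0.0], [-0.991, -0.135, -0.001], [0.001, -0.0, -1.0]]
contact_force: [0.1, 2.0, -1.1]
finger_gap: 0.0182
```

```bash
python3 kick.py 0.8 1.35; python3 -c "
from h import *
save(arm.capture('scene'),'s3')"
```

```text
13.075 [ 0.6165 -0.2306  0.3008] [[0.135, -0.991, 0.0], [-0.991, -0.135, -0.001], [0.001, -0.0, -1.0]] [ 0.1  2.  -1.1] 0.0182 [ 24.  27. -13.  91.   7.  63. -72.]
[ 0.60052612 -0.11411398  0.14618434] (np.float64(0.8632320142063197), np.float64(0.154781950461547))
18, -10.0, 0.1, -3.9, -0.0, -0.0013, -0.0008
18, 9.9, 0.0, 11.3, 0.0, 0.0, 0.0
18, 8.7, 0.0, 12.2, 0.0, 0.0, 0.0
18, 7.5, 0.0, 13.0, 0.0, 0.0, 0.0
18, 6.1, 0.0, 13.7, 0.0, 0.0, 0.0
18, 4.7, 0.0, 14.2, 0.0, 0.0, 0.0
```

View pics/s3.png

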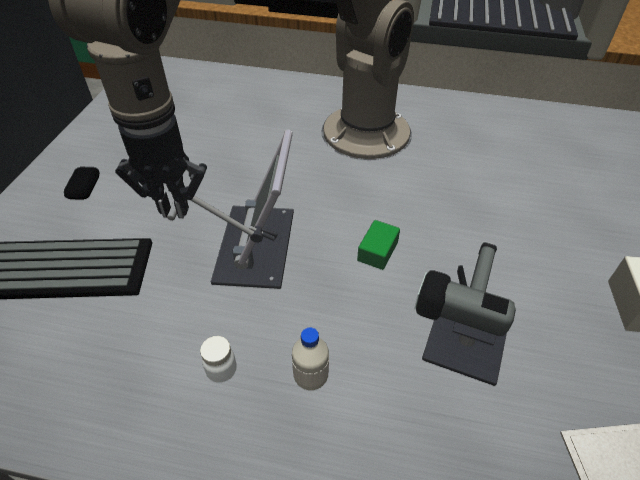

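The leg is now at about 50° back. I'll push past centre.

Call:
{"op": "apply_moves", "data": {
  "commands": [18,9,0,11,0,0,0,18,8,0,12,0,0,0,18,7,0,13,0,0,0,18,6,0,13,0,0,0,18,2,0,8,0,0,0,18,0,0,0,0,0,0]
}}

```text
time_s: 13.88
eef_pos: [0.6196, -0.2672, 0.2371]
orientation: [[0.133, -0.991, -0.004], [-0.991, -0.133, -0.002], [0.002, 0.004, -1.0]]
contact_force: [0.3, 0.4, 0.7]
finger_gap: 0.0178
```

```bash
python3 kick.py 1.2 1.35; python3 -c "
from h import *
save(arm.capture('scene'),'s4')"
```

```text
13.875 [ 0.6196 -0.2672  0.2371] [[0.133, -0.991, -0.004], [-0.991, -0.133, -0.002], [0.002, 0.004, -1.0]] [0.3 0.4 0.7] 0.0178 [ 26.  31. -12.  92.   8.  58. -70.]
[ 0.60052612 -0.11411398  0.14618434] (np.float64(1.3359181287271122), np.float64(0.1585979230787917))
18, -14.4, -1.7, -17.5, 0.004, -0.0018, -0.003
18, 4.7, 0.0, 14.2, 0.0, 0.0, 0.0
```

View pics/s4.png

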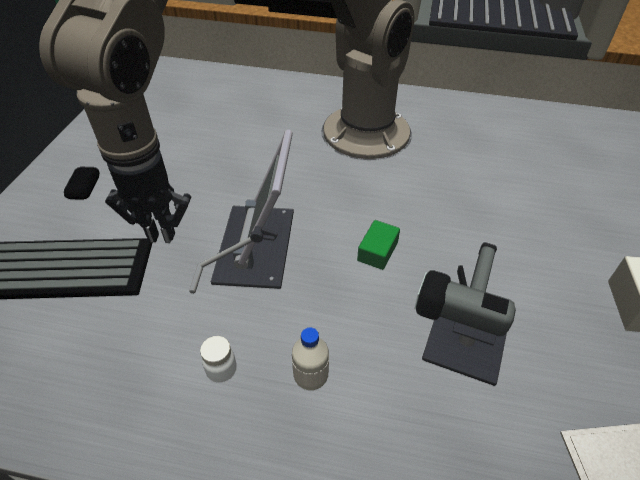

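The kickstand has snapped down (foot bar around 195,278) and the fingers are clear. I'll retreat up and check its angle.

Call:
{"op": "apply_moves", "data": {
  "commands": [18,0,0,-40,0,0,0,40,0,0,-50,0,0,0,60,-5,0,-50,0,0,0,60,-10,0,-50,0,0,0,60,-15,10,-20,0,0,0,60,0,0,0,0,0,0]
}}

```text
time_s: 14.68
eef_pos: [0.607, -0.2349, 0.4579]
orientation: [[0.136, -0.991, 0.003], [-0.991, -0.136, -0.003], [0.003, -0.002, -1.0]]
contact_force: [-0.0, -0.7, 0.1]
finger_gap: 0.0603
```

Run:
```python
from h import *
st();q=arm.capture('scene');save(q,'s5');p=arm.capture('top');save(p,'t5')
for n,pic in(('scene',q),('top',p)):
  for r in arm.spot_point('foot_bar',pic)[:2]:
    c=np.array(r['centre'])*[640,480];print(n,r['conf'],c,ray_z(pic,*c,.053))
  v,u=np.mgrid[0:480,0:640]
  X=unproj(pic,u.ravel().astype(float),v.ravel().astype(float))
  f=X[np.all((X>[.585,-.3,.025])&(X<[.68,-.15,.2]),axis=1)];print(len(f),np.percentile(f,[1,50,99],axis=0).round(3).tolist())
  k=X[np.all((X>[.38,-.2,.228])&(X<[.54,-.03,.255]),axis=1)];print('rail',k.mean(0),np.percentile(k,[1,99],axis=0).round(3).tolist())
```

```text
14.675 [ 0.607  -0.2349  0.4579] [[0.136, -0.991, 0.003], [-0.991, -0.136, -0.003], [0.003, -0.002, -1.0]] [-0.  -0.7  0.1] 0.0603 [ 25.  20. -13.  80.   5.  80. -70.]
scene 0.63 [196.032 275.184] [ 0.59884894 -0.23668458  0.053     ]
168 [[0.586, -0.239, 0.052], [0.615, -0.231, 0.06], [0.638, -0.224, 0.063]]
rail [ 0.4701257  -0.0944315   0.24077097] [[0.382, -0.112, 0.23], [0.538, -0.08, 0.245]]
top 0.86 [427.584 236.016] [ 0.61349756 -0.23118332  0.053     ]
121 [[0.587, -0.239, 0.05], [0.613, -0.23, 0.056], [0.642, -0.223, 0.061]]
rail [ 0.4594162  -0.09571118  0.23778152] [[0.382, -0.112, 0.232], [0.538, -0.08, 0.243]]
```

View pics/t5.png

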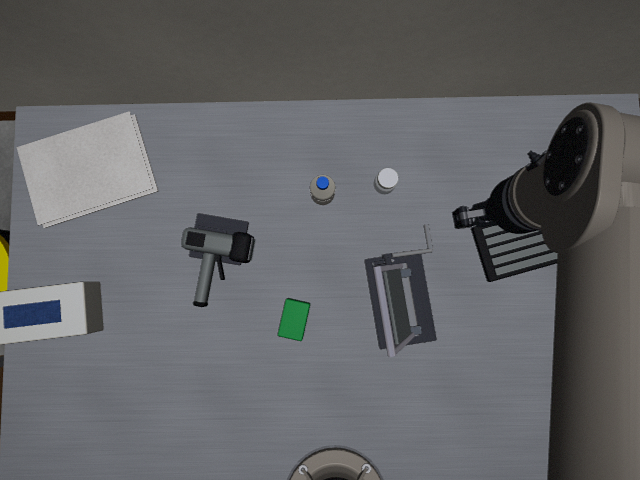

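View pics/s5.png

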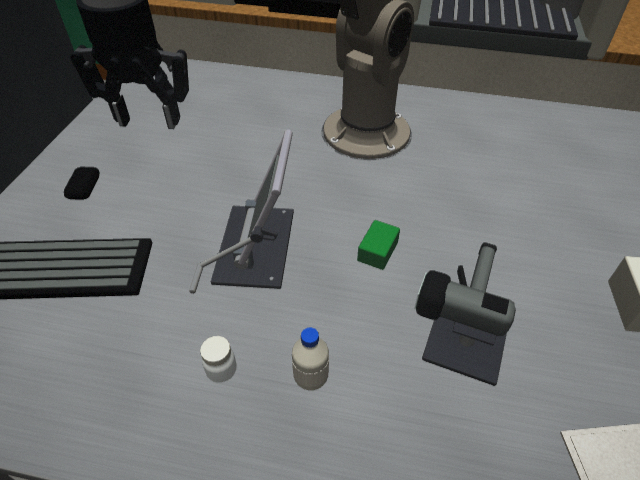

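The foot bar is at z≈0.055 and y≈-0.231, against 0.053 and -0.231 predicted at the stop, so it is fully down. Everything else is in place. Next is the rail.

```bash
cat > fr.py <<'E'
from h import *
xh=np.array([.991,.135,0]);yh=np.array([-.135,.991,0]);zh=np.array([0,0,1.])
hub=np.array([.4665,-.178,.04])
def up(a): return np.sin(-a)*yh+np.cos(a)*zh   # a = lean, neg forward
def tgt(a,d=.054,xo=.025):
    return hub+xo*xh+(.21+d)*up(a), Rdown(-82.2,a,xh)
E
python3 - <<'E'
from fr import *
p,Q=tgt(-.4,.16);print(p,Q.round(2).tolist());interp(p,Q,8,60)
E
```

```text
[ 0.47182355 -0.03183698  0.38079257] [[0.13, -0.99, 0.05], [-0.91, -0.14, -0.39], [0.39, 0.0, -0.92]]
60, -27.6, 13.2, 9.1, 0.0006, 0.0499, -0.0001
60, -28.1, 13.2, 7.7, 0.0006, 0.0499, -0.0001
60, -28.4, 13.2, 6.3, 0.0006, 0.0499, -0.0001
60, -28.7, 13.2, 4.8, 0.0006, 0.0499, -0.0001
60, -28.9, 13.2, 3.4, 0.0006, 0.0499, -0.0001
60, -29.0, 13.2, 1.9, 0.0006, 0.0499, -0.0001
60, -29.1, 13.2, 0.5, 0.0006, 0.0499, -0.0001
60, -29.1, 13.2, -1.0, 0.0006, 0.0499, -0.0001
```

Call:
{"op": "apply_moves", "data": {
  "commands": [60,-28,13,9,0,0.05,0,60,-28,13,8,0,0.05,0,60,-28,13,6,0,0.05,0,60,-29,13,5,0,0.05,0,60,-29,13,3,0,0.05,0,60,-29,13,2,0,0.05,0,60,-29,13,0,0,0.05,0,60,-25,10,-1,0,0.05,0,60,0,0,0,0,0,0]
}}

```text
time_s: 16.0
eef_pos: [0.4711, -0.034, 0.3659]
orientation: [[0.129, -0.991, 0.027], [-0.909, -0.129, -0.397], [0.397, 0.027, -0.917]]
contact_force: [1.0, -0.7, -0.4]
finger_gap: 0.0598
```

Run:
```python
from fr import *
st();s=arm.sense();q=arm.capture('wrist');save(q,'w7')
p,Q=tgt(-.4,.13);interp(p,Q,1,60)
for r in arm.spot_point('rail_mid',q)[:2]:
    c=np.array(r['centre'])*[640,480];print(r['conf'],c,ray_z(q,*c,.2334,s))
v,u=np.mgrid[0:480,0:640]
X=unproj(q,u.ravel().astype(float),v.ravel().astype(float),s)
k=X[np.all((X>[.36,-.2,.225])&(X<[.56,-.03,.255]),axis=1)]
for a in np.arange(.37,.55,.02):
    f=k[(k[:,0]>a)&(k[:,0]<a+.005)]
    if len(f): print(round(a+.0025,4),f[:,1].min().round(4),f[:,1].max().round(4),f[:,2].max().round(4))
```

```text
16.0 [ 0.4711 -0.034   0.3659] [[0.129, -0.991, 0.027], [-0.909, -0.129, -0.397], [0.397, 0.027, -0.917]] [ 1.  -0.7 -0.4] 0.0598 [   4.    7.  -21.  112.   27.   70. -111.]
60, 2.2, -1.1, 15.3, 0.0271, -0.0083, 0.0019
0.73 [322.368 296.016] [ 0.45563607 -0.09583683  0.2334    ]
0.3725 -0.1158 -0.1 0.2412
0.3925 -0.1122 -0.0971 0.241
0.4125 -0.1102 -0.0942 0.2413
0.4325 -0.1068 -0.0916 0.2412
0.4525 -0.1047 -0.0889 0.2419
0.4725 -0.1023 -0.0861 0.2415
0.4925 -0.0987 -0.0832 0.2413
0.5125 -0.0959 -0.0804 0.2414
0.5325 -0.0934 -0.0776 0.2419
```

View pics/w7.png

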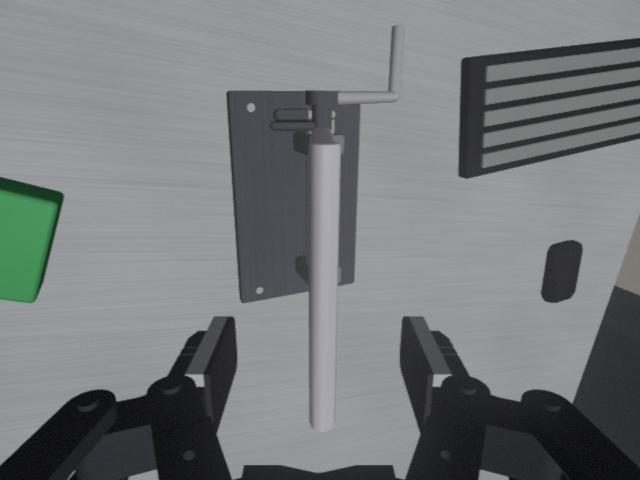

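The frame is seen edge-on with the rail centred at column 322. I'll advance along the frame plane.

Call:
{"op": "apply_moves", "data": {
  "commands": [60,2,-1,15,0.027,-0.008,0.002,60,0,0,25,0,0,0,60,0,0,25,0,0,0,60,0,0,0,0,0,0]
}}

```text
time_s: 16.6
eef_pos: [0.4786, -0.0699, 0.3064]
orientation: [[0.113, -0.992, 0.05], [-0.914, -0.124, -0.385], [0.388, -0.002, -0.921]]
contact_force: [-0.7, 0.8, -0.1]
finger_gap: 0.0604
```

Run:
```python
from fr import *
st();p,Q=tgt(-.4,.054);interp(p,Q,1,60)
```

```text
16.6 [ 0.4786 -0.0699  0.3064] [[0.113, -0.992, 0.05], [-0.914, -0.124, -0.385], [0.388, -0.002, -0.921]] [-0.7  0.8 -0.1] 0.0604 [   6.   10.  -19.  117.   30.   60. -113.]
60, -6.5, 1.6, 22.5, 0.0022, 0.0011, -0.0121
```

Call:
{"op": "apply_moves", "data": {
  "commands": [60,-6.5,1.5,12,0,0,-0.012,60,0,0,10,0,0,0,60,0,0,0,0,0,0]
}}

```text
time_s: 16.98
eef_pos: [0.4786, -0.073, 0.2837]
orientation: [[0.124, -0.991, 0.052], [-0.913, -0.134, -0.385], [0.388, 0.0, -0.922]]
contact_force: [-1.0, -0.3, -0.4]
finger_gap: 0.0598
```

Run:
```python
from fr import *
st();p,Q=tgt(-.4,.054);interp(p,Q,1,60)
q=arm.capture('wrist');save(q,'w8')
```

```text
16.975 [ 0.4786 -0.073   0.2837] [[0.124, -0.991, 0.052], [-0.913, -0.134, -0.385], [0.388, 0.0, -0.922]] [-1.  -0.3 -0.4] 0.0598 [   6.   12.  -19.  118.   32.   57. -114.]
60, -0.6, 1.1, 0.3, 0.0006, 0.0014, -0.0014
```

View pics/w8.png

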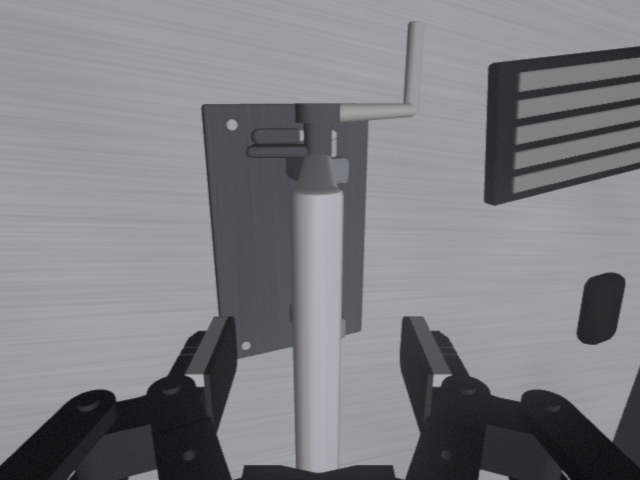

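The rail lies between the fingers (column 318). Gripping now.

Call:
{"op": "apply_moves", "data": {
  "commands": [40,0,0,0,0,0,0,25,0,0,0,0,0,0,10,0,0,0,0,0,0,5,0,0,0,0,0,0,5,0,0,0,0,0,0,5,0,0,0,0,0,0]
}}

```text
time_s: 17.77
eef_pos: [0.4792, -0.0719, 0.285]
orientation: [[0.124, -0.991, 0.055], [-0.913, -0.136, -0.384], [0.388, -0.002, -0.922]]
contact_force: [-0.1, 0.5, -1.1]
finger_gap: 0.0139
```

Run:
```python
from fr import *
st()
s=arm.sense();r=s['eef_pos']+.054*s['orientation'][:,2]-hub;a0=-np.arctan2(r@yh,r[2]);print(a0,np.hypot(r@yh,r[2]))
rows([tgt(a,.054) for a in np.arange(-.36,.001,.04)],5)
```

```text
17.775 [ 0.4792 -0.0719  0.285 ] [[0.124, -0.991, 0.055], [-0.913, -0.136, -0.384], [0.388, -0.002, -0.922]] [-0.1  0.5 -1.1] 0.0139 [   6.   11.  -19.  118.   32.   57. -114.]
-0.39967922245145066 0.21195817246088203
5, 10.4, 1.9, 2.1, -0.0024, -0.0383, -0.0009
5, 10.6, 0.0, 0.2, 0.0, -0.04, -0.0
5, 10.6, 0.0, 0.2, 0.0, -0.04, 0.0
5, 10.6, 0.0, 0.2, 0.0, -0.04, -0.0
5, 10.6, 0.0, 0.2, 0.0, -0.04, 0.0
5, 10.6, 0.0, 0.2, 0.0, -0.04, -0.0
5, 10.6, 0.0, 0.2, 0.0, -0.04, 0.0
5, 10.6, 0.0, 0.2, 0.0, -0.04, 0.0
5, 10.6, 0.0, 0.2, 0.0, -0.04, -0.0
5, 10.6, 0.0, 0.2, 0.0, -0.04, -0.0
```

Call:
{"op": "apply_moves", "data": {
  "commands": [5,10.5,0,0.2,0,-0.04,0,5,10.5,0,0.2,0,-0.04,0,5,10.5,0,0.2,0,-0.04,0,5,10.5,0,0.2,0,-0.04,0,5,10.5,0,0.2,0,-0.04,0]
}}

```text
time_s: 18.4
eef_pos: [0.4856, -0.1184, 0.2999]
orientation: [[0.139, -0.99, 0.027], [-0.972, -0.141, -0.185], [0.187, -0.001, -0.982]]
contact_force: [-1.2, 1.1, -0.6]
finger_gap: 0.0141
```

Run:
```python
from fr import *
st()
s=arm.sense();r=s['eef_pos']+.054*s['orientation'][:,2]-hub;a0=-np.arctan2(r@yh,r[2]);print(a0,np.hypot(r@yh,r[2]),r@xh)
rows([tgt(a,.054) for a in np.arange(a0+.04,.001,.04)],5)
```

```text
18.4 [ 0.4856 -0.1184  0.2999] [[0.139, -0.99, 0.027], [-0.972, -0.141, -0.185], [0.187, -0.001, -0.982]] [-1.2  1.1 -0.6] 0.0141 [ 17.  11. -17. 114.  17.  55. -92.]
-0.2203292667119574 0.21200526793588523 0.02711177483690053
5, 8.9, 2.1, 1.9, -0.0017, -0.0082, 0.0056
5, 10.6, 0.0, 0.2, 0.0, -0.04, 0.0
5, 10.6, 0.0, 0.2, 0.0, -0.04, 0.0
5, 10.6, 0.0, 0.2, 0.0, -0.04, 0.0
5, 10.6, 0.0, 0.2, 0.0, -0.04, -0.0
```

Call:
{"op": "apply_moves", "data": {
  "commands": [5,10.5,0,0,0,-0.03,0,5,10.5,0,0,0,-0.035,0,5,10.5,0,0,0,-0.035,0,5,10.5,0,0,0,-0.035,0,5,3,0,0,0,-0.02,0,5,0,0,0,0,0,0]
}}

```text
time_s: 19.15
eef_pos: [0.4917, -0.1615, 0.3057]
orientation: [[0.141, -0.99, 0.003], [-0.99, -0.141, -0.024], [0.024, 0.0, -1.0]]
contact_force: [0.4, 1.2, -0.1]
finger_gap: 0.0137
```

```bash
cat > chk.py <<'E'
from fr import *
st()
s=arm.sense();r=s['eef_pos']+.054*s['orientation'][:,2]-hub;a0=-np.arctan2(r@yh,r[2]);print('lean by tool',a0,np.hypot(r@yh,r[2]),r@xh)
v,u=np.mgrid[0:480,0:640]
for n in('scene','top'):
    q=arm.capture(n);save(q,n+'_%d'%(s['time_s']*100))
    X=unproj(q,u.ravel().astype(float),v.ravel().astype(float));
    d=X-hub; L=np.stack([d@xh,d@yh,d[:,2]],1)
    m=np.all((L>[-.085,-.06,.185])&(L<[-.02,.09,.225]),axis=1);k=L[m]
    print(n,'rail part',m.sum(),np.percentile(k,[2,50,98],axis=0).round(4).tolist() if m.sum() else '')
    m=np.all((L>[-.085,-.06,.05])&(L<[-.02,.09,.15]),axis=1);k=L[m]   # panel
    if m.sum()>20: print('panel slope dy/dz',np.polyfit(k[:,2],k[:,1],1),m.sum())
E
python3 chk.py; ls pics
```

```text
19.15 [ 0.4917 -0.1615  0.3057] [[0.141, -0.99, 0.003], [-0.99, -0.141, -0.024], [0.024, 0.0, -1.0]] [ 0.4  1.2 -0.1] 0.0137 [ 25.  13. -16. 110.   6.  57. -76.]
lean by tool -0.054897993709628605 0.21207352806047336 0.02715197494530552
scene rail part 36 [[-0.0843, 0.0118, 0.186], [-0.0779, 0.0168, 0.1957], [-0.0432, 0.0195, 0.2165]]
panel slope dy/dz [0.06451712 0.00332837] 284
top rail part 203 [[-0.0833, 0.0106, 0.193], [-0.051, 0.0162, 0.214], [-0.0214, 0.0196, 0.2179]]
panel slope dy/dz [0.05667244 0.00512871] 200
s2.png
s3.png
s4.png
s5.png
scene0.png
scene_1914.png
scz.png
t5.png
top0.png
top_1914.png
w1.png
w2.png
w3.png
w4.png
w5.png
w6.png
w7.png
w8.png
```

Call:
{"op": "apply_moves", "data": {
  "commands": [5,8,0,0,0,-0.02,0,5,4.5,0,0,0,-0.01,0,5,0,0,0,0,0,0,5,0,0,0,0,0,0]
}}

```text
time_s: 19.75
eef_pos: [0.4933, -0.173, 0.3061]
orientation: [[0.143, -0.99, -0.002], [-0.99, -0.144, 0.008], [-0.008, 0.001, -1.0]]
contact_force: [-0.4, 2.5, 2.5]
finger_gap: 0.0142
```

```bash
python3 chk.py; ls -t pics|head -2
```

```text
19.75 [ 0.4933 -0.173   0.3061] [[0.143, -0.99, -0.002], [-0.99, -0.144, 0.008], [-0.008, 0.001, -1.0]] [-0.4  2.5  2.5] 0.0142 [ 26.  14. -16. 109.   4.  58. -73.]
lean by tool -0.00846756068601535 0.21209496463698907 0.02717714745372367
scene rail part 70 [[-0.0847, 0.0017, 0.1851], [-0.0762, 0.0077, 0.2103], [-0.0373, 0.0094, 0.2184]]
panel slope dy/dz [0.01807894 0.00336049] 351
top rail part 317 [[-0.0835, -0.005, 0.1932], [-0.0537, 0.0037, 0.2145], [-0.021, 0.0097, 0.2182]]
panel slope dy/dz [0.01068039 0.00480021] 282
top_1975.png
scene_1975.png
```

Call:
{"op": "apply_moves", "data": {
  "commands": [5,2.5,0,0,0,0.005,0,5,0,0,0,0,0,0,5,0,0,0,0,0,0,5,0,0,0,0,0,0,5,0,0,0,0,0,0,5,0,0,0,0,0,0]
}}

```text
time_s: 20.6
eef_pos: [0.4935, -0.1746, 0.3061]
orientation: [[0.144, -0.99, -0.002], [-0.99, -0.144, 0.003], [-0.004, 0.001, -1.0]]
contact_force: [-1.8, 1.9, 1.8]
finger_gap: 0.0137
```

```bash
python3 chk.py; ls -t pics|head -2
```

```text
20.6 [ 0.4935 -0.1746  0.3061] [[0.144, -0.99, -0.002], [-0.99, -0.144, 0.003], [-0.004, 0.001, -1.0]] [-1.8  1.9  1.8] 0.0137 [ 26.  14. -16. 109.   4.  58. -73.]
lean by tool 0.00033075410555141315 0.21208673810681755 0.02719390631345502
scene rail part 61 [[-0.0833, 0.0009, 0.1879], [-0.0718, 0.0059, 0.2128], [-0.0376, 0.0076, 0.2184]]
panel slope dy/dz [0.00774965 0.00353296] 366
top rail part 317 [[-0.0834, -0.0068, 0.1921], [-0.0542, 0.002, 0.2144], [-0.0212, 0.0078, 0.2183]]
panel slope dy/dz [0.00133188 0.00483797] 293
top_2060.png
scene_2060.png
```

Run:
```python
from h import *
a=cv2.imread('pics/scene_2060.png')[100:400,130:530];b=cv2.imread('pics/top_2060.png')[150:450,150:550]
cv2.imwrite('pics/fin.png',np.hstack([a,b]))
```

```text
(no output)
```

View pics/fin.png

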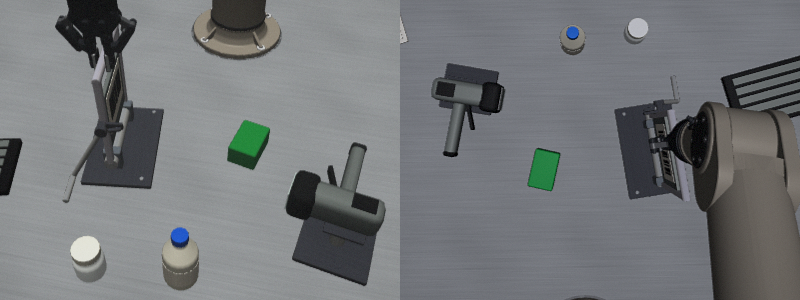

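The gripper is holding the frame upright with the kickstand down at the back. The bottle, jar and box are where they were. Handing in.

```bash
python3 -c "
from h import *
print(arm.hand_in())"
```

```text
the job is handed in; nothing more can be done
None
```

The job is done in the order asked and was handed in at about 20.7 s of the 67 s allowed; the hand-in gives no verdict.

- **Scanner:** I squeezed the trigger until the fingers stopped solid, held briefly, then opened. The wrist picture showed the trigger sprung back out. The finger gap read 36 mm against the nominal 39 mm over grip and trigger. It also read about 2 mm low on the 16 mm rail, so I took this as a reading bias.
- **Kickstand:** I caged the foot bar between the fingers, without clamping it, and took it past its centre, and it snapped down. I measured the bar at z ≈ 0.055 m, y ≈ -0.231 m, against 0.053 and -0.231 expected at its stop. The fingers were clear of it before I went to the frame.
- **Frame:** I gripped the top rail and raised it to upright, and the gripper is still holding it.
    - **Lean:** It came out at 0.000 rad from the tool pose. The panel slope gave about 0.001 rad forward in the top camera and 0.008 rad forward in the scene camera, a small disagreement.
    - **Force:** The wrist force was about 2 N along y.
- **Bottle, jar and box:** The final pictures show them where they started, judged by eye rather than measured.

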